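# Weigh the tall vial from the block heater

### The arm

A 7-joint arm with a two-finger parallel gripper is mounted at the origin on the work surface. World frame = base frame: x ahead of the robot, y to its left, z up, the work surface at z = 0. Lengths are in m, angles in degrees, forces in N, time in s.
With the tool pointing down it reaches from about 0.425 to 0.875 m from the base axis. Payload 4.7 kg.
Tool frame: the origin (TCP) lies midway between the tips of the shut fingers; the grasp point (between the pads) lies 19 mm behind it (env.grip_point_offset is the distance from the TCP to the grasp point, in m); z points along the fingers, y is the line along which they close (so a half turn about z gives the same grasp; the last joint's range is limited). The gripper opens to 87 mm and grips with 3 to 60 N. Pads are 19 mm wide; open, the fingers measure 117 mm over their backs; the gripper's body (75 mm by 190 mm) begins 51 mm behind the grasp point.
Start: joints at [74.089, 18.392, -4.016, 83.108, 1.295, 78.541, -3.26], TCP at [0.187, -0.623, 0.223] pointing down, gripper open.
Joint ranges: [-163.93, 163.93], [-17.29, 119.83], [-79.2, 71.16], [3.27, 140.29], [-89.18, 269.18], [5.43, 117.66], [-154.24, 154.24]. Speed limits (degrees/s): [147.25, 147.25, 180, 180, 180, 180, 180].

### API

Orientations are given as [roll, pitch, yaw] about the fixed x, y, z axes, in that order (R = Rz(yaw) Ry(pitch) Rx(roll)).
In Python, from cell import env gives the robot as it stands.
- The arm moves only by the shell command python3 -m jog 'ROWS' [FORCE]. ROWS is JSON, a list of rows, each a list of 7 numbers: the shift along the tool's x, y, z in m, then the turn, a rotation vector about the tool's x, y, z in rad, then the finger opening in m, from 0 to 0.087. A call has 1 to 12 rows; each row shifts and turns the commanded pose from where the row before left it, along the tool's axes as they then stand; what a row does not reach is not made up. A row lasts 1/12 s, in which the tool goes at most 41.7 mm and 7.16 degrees, less where a joint would pass 70% of its speed; a pose out of reach is approached as far as the arm can. A call is refused whole if a number of a shift passes 0.0417 or a number of a turn 0.125, either way. A call with a gripper value outside its range is refused whole. The fingers move at their own pace and stop on an object; FORCE is the grip in N (left out, the last holds). Time passes only in rows, so rows that do not move let the fingers close. It gives the time, the measured TCP pose, the force, the opening and the grip force at its end, in the units of the state.
- env.get_obs(): the state, without advancing time (a new reading comes with each control period).
- env.read_camera(name): name is "scene" or "top" or "wrist"; returns the picture (420x560x3 uint8, blue, green, red); there is no depth.
- env.get_calibration(name): a dict with "fov_y" (degrees; the focal length in pixels is half the picture's height over the tangent of half this angle, whatever the lens; pixels are square), "cx", "cy" (the principal point, pixels), "k1" (the pictures are not rectified: a ray, as slopes to the right and down, at radius r is drawn at 1 + k1 r^2 times it, then the intrinsics apply), "pose" (4x4, takes a point from camera to world coordinates). Camera axes: x right, y up, looking along -z (the intrinsics and any distortion apply to the point x, -y, -z); pixel columns grow to the right and rows downward; lengths in m; the calibration is good to about 2 mm. A picture is of the moment at which its call begins: read the wrist's pose just before it. get_calibration takes no time and is no camera call; for the wrist camera it gives the pose at the moment of the call.
- env.sign_off(): hands the job in; it is judged then, once.
The state is a dict: "time_s": time; "qpos": joint angles; "joint_velocities": joint speeds; "effort": joint torques, N m; "tool_pos": TCP position; "tool_rot": TCP orientation; "force": force on the tool from outside, world axes, zero at the start; "wrist_torque": the same for the moment, N m; "grip_width": finger opening in m; "grasp_force": force on a finger pad.
Only numpy, scipy, OpenCV 4.12 (cv2) and the standard library are available. Lean on these libraries where they do the work, as an engineer would, in place of code of your own. Each camera call takes 0.05 s, during which the arm holds its last target. There are 200 camera calls.

### The job

The tall vial in the block heater is due for weighing. Lift it straight up out of its well, carry it upright and stand it gently in the middle of the balance's pan; let go of it, then press the wide key on the front of the balance to record the weight. Leave the other vials in the heater, and the jars and the bottle around the balance, where they are.

Things in the scene. Friction and masses are not known exactly. Their poses are not given: they have to be found in the camera images.
- heater: Dry block heater, pale grey, fixed, 330 deep (x) x 250 wide (y) x 150 mm high to its rim; sloped control panel on its front (-x). Origin: centre of its underside, on the bench. Behind the panel an open chamber 112 (x) x 168 (y) mm, centred at x = +55, y = 0 mm, holds the aluminium well block, sunk 32 mm below the rim. Well floors lie 48 mm up.
- block_top (a point): Centre of the block's top (axes as the heater's), 118 mm up. From it, two wells 29.5 mm wide at (x, y) = (24, 40) and (24, -40) mm and four 16.5 mm wide at x = -28, y = 54, 18, -18, -54 mm; all 70 mm deep. Round the tall vial fingers fit only along the heater's y axis: 30 mm or more free on either side down to the block; behind it (+x) the chamber wall is 18 mm off.
- tall_vial: The vial to weigh: flat-bottomed amber glass with ribbed black screw cap, 28 mm in diameter from foot to cap, 115 mm tall (cap 20 mm), 90 to 140 g. Origin: centre of its underside; z up its axis. It stands loosely in either one of the two 29.5 mm wells, its top 45 mm above the block and 13 mm above the heater's rim, the highest of the four vials.
- short_vial: Short vial of the same kind, 28 mm in diameter, 88 mm tall, in the other 29.5 mm well: its top is 18 mm above the block, below the heater's rim. Origin: centre of its underside. To be left in place.
- thin_vial_a: Thin vial, 15 mm in diameter, 100 mm tall, in a 16.5 mm well, its top 30 mm above the block. Origin: centre of its underside. To be left in place.
- thin_vial_b: As thin_vial_a, in another 16.5 mm well. To be left in place.
- balance: Precision balance, pale grey, fixed, 320 deep (x) x 200 wide (y) mm. Origin: centre of its underside, on the bench; its front faces -x. Behind, a housing 78 mm high with a round steel pan; in front (x = -160 to -80 mm) a lower deck 52 mm high with the key, and a sloped display between.
- pan_top (a point): Centre of the upper face of the balance's flat round steel pan, 150 mm in diameter, at x = +50 mm, y = 0, 96 mm up in the balance's frame.
- key_top (a point): Centre of the top of the wide grey key on the balance's front deck: 30 (x) x 70 (y) mm, its top 8 mm above the deck (60 mm above the bench), at x = -122 mm, y = 0 in the balance's frame. It moves down with the key.
- record_key (a joint): Travel of the key in m: 0 up, 0.005 fully down. It springs back; it starts to move at 1.2 N and is fully down at 4 N. Pressed from 0.0035.
- small_jar: Small white lidded jar, 44 mm in diameter, 45 mm high, loose on the bench beside the balance (its +y side). Origin: centre of its underside.
- lotion_bottle: White bottle, 52 mm in diameter, 150 mm high, loose on the bench beyond and between the heater and the balance. Origin: centre of its underside.
- glass_jar: Glass jar with an aluminium lid, 68 mm in diameter, 90 mm high, loose on the bench on the other (-y) side of the balance. Origin: centre of its underside.
Things that resemble listed ones, but are neither listed nor needed, are in the scene too. What is shaped like the tall_vial but red or yellow is not meant.

How it is judged (in metres and radians):
On the way, in this order (a step that is already met when the one before it is completed fails the run):
1. the tall vial is lifted upright out of its well, its foot clear above the heater's rim (z of tall_vial in the frame of heater above 0.153 m and angle between tall_vial's own z axis and vertical below 0.25 rad), for 0.1 s.
2. the tall vial stands upright and let go in the middle of the pan (horizontal distance between tall_vial and pan_top below 0.04 m and z of tall_vial in the frame of pan_top between -0.004 and 0.004 m and angle between tall_vial's own z axis and vertical below 0.1 rad and contact force between each of the arm, the fingers and tall_vial below 0.1 N and linear speed of tall_vial below 0.02 m/s), for 0.3 s.
3. the balance's key is pressed with the vial standing on the pan (value of joint record_key above 0.0035 m and horizontal distance between tall_vial and pan_top below 0.04 m and angle between tall_vial's own z axis and vertical below 0.1 rad), for 0.05 s.
At the end, for the whole second after the job is handed in: The tall vial stands upright (within 0.1 rad), still and let go within 40 mm of the pan's centre, and the key is up again after its press; the other three vials are in their wells (moved under 15 mm), the jars and bottle on the bench where they were (under 30 mm) (horizontal distance between tall_vial and pan_top below 0.04 m and z of tall_vial in the frame of pan_top between -0.004 and 0.004 m and angle between tall_vial's own z axis and vertical below 0.1 rad and linear speed of tall_vial below 0.02 m/s and value of joint record_key below 0.0015 m and distance of each of short_vial, thin_vial_a, thin_vial_b from where it was at the start of the episode below 0.015 m and distance of each of small_jar, lotion_bottle, glass_jar from where it was at the start of the episode below 0.03 m); the robot touches nothing.
It fails at once if the tall vial is tipped more than 0.35 rad (20 degrees) (angle between tall_vial's own z axis and vertical above 0.35 rad).
It fails at once if the tall vial is dropped: it falls freely faster than 0.5 m/s (more than about 12 mm) (contact force between the fingers and tall_vial below 0.05 N and linear speed of tall_vial above 0.5 m/s).
It fails at once if another vial in the heater is moved by more than 15 mm (distance of any of short_vial, thin_vial_a, thin_vial_b from where it was at the start of the episode above 0.015 m).
It fails at once if a jar or bottle on the bench is moved by more than 30 mm (distance of any of small_jar, lotion_bottle, glass_jar from where it was at the start of the episode above 0.03 m).
It fails at once if the tall vial is slammed or pressed on the balance with over 50 N (contact force between tall_vial and balance above 50 N).
It also fails if it takes over 58 s, if anything falls off the work surface, if the arm or the gripper's body presses on something with over 40 N, if the wrist force passes 120 N, or if a joint passes its speed limit or range.

## Working session

There is one attempt and no reset: what is moved stays moved. The work goes in short steps, Python scripts to look and compute and a shell command to move; the robot and the scene stay as the last step left them, time stands still between calls to the robot, and variables do not carry over. Pictures are saved under pics/ and viewed, at most 10 in all, crops included, and the job is handed in when it is done.

```bash
mkdir -p pics
python3 - <<'E'
from cell import env
import cv2
for n in("top","scene"):
    cv2.imwrite(f"pics/{n}0.png",env.read_camera(n))
    c=env.get_calibration(n);print(n,c)
o=env.get_obs();print(o["tool_pos"],o["tool_rot"],o["time_s"],o["force"],env.grip_point_offset)
E
```

```text
top {'fov_y': 55.33889456485225, 'cx': 284.0402045154644, 'cy': 206.0122896231077, 'k1': 0.025623504245911078, 'pose': array([[ 0.01249029,  0.99721912, -0.07347119,  0.51347245],
       [-0.99990303,  0.01290877,  0.00522372,  0.01412654],
       [ 0.00615762,  0.07339882,  0.99728366,  1.08798004],
       [ 0.        ,  0.        ,  0.        ,  1.        ]])}
scene {'fov_y': 48.011162024971455, 'cx': 283.13527053919506, 'cy': 198.98690079175228, 'k1': -0.037380790062244686, 'pose': array([[-0.85986862, -0.30908438,  0.40631614,  1.04091788],
       [ 0.51043687, -0.53447314,  0.67364135,  0.7708748 ],
       [ 0.00895304,  0.7866418 ,  0.61734474,  0.7615798 ],
       [ 0.        ,  0.        ,  0.        ,  1.        ]])}
[ 0.1867734  -0.62206043  0.22158644] [-1.79902915e+02  6.19073389e-03  1.67207928e+01] 0.1 [ 0.29646044  0.47992562 -0.61618787] 0.0187
```

View pics/top0.png

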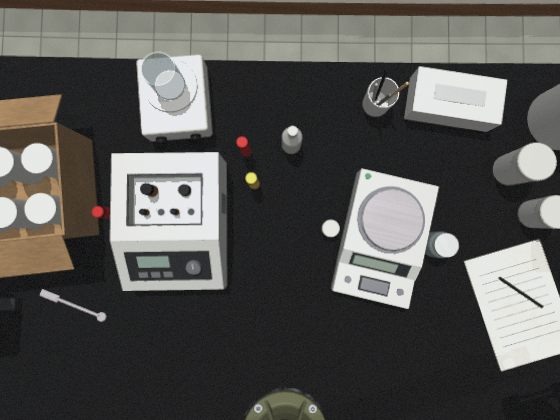

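View pics/scene0.png

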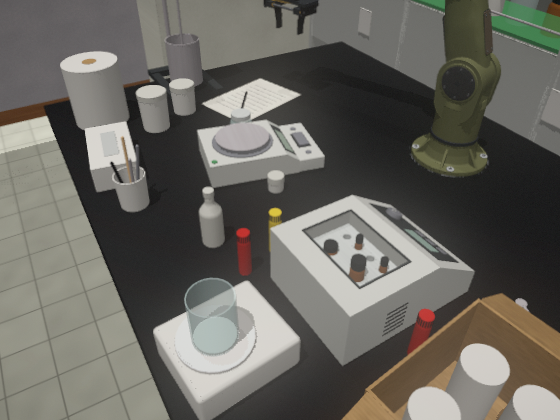

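The top view shows the heater at about (168,222) and the balance at about (387,240). The candidates for the tall vial are the two wide black caps at (147,189) and (184,190) in the top view, which are at (357,267) and (331,247) in the scene view. The red and yellow bottles don't count. I'll check an enlarged crop.

Run:
```python
import cv2,numpy as np
t=cv2.imread("pics/top0.png");s=cv2.imread("pics/scene0.png")
r=lambda a,x,y,w,h,k:cv2.resize(a[y:y+h,x:x+w],None,fx=k,fy=k,interpolation=cv2.INTER_CUBIC)
a=r(t,100,145,133,150,3) # 399x450
b=r(s,300,200,133,150,3)
cv2.imwrite("pics/c1.png",np.hstack([a,b]))
cv2.imwrite("pics/c2.png",r(t,310,160,160,150,4))
```

```text
(no output)
```

View pics/c1.png

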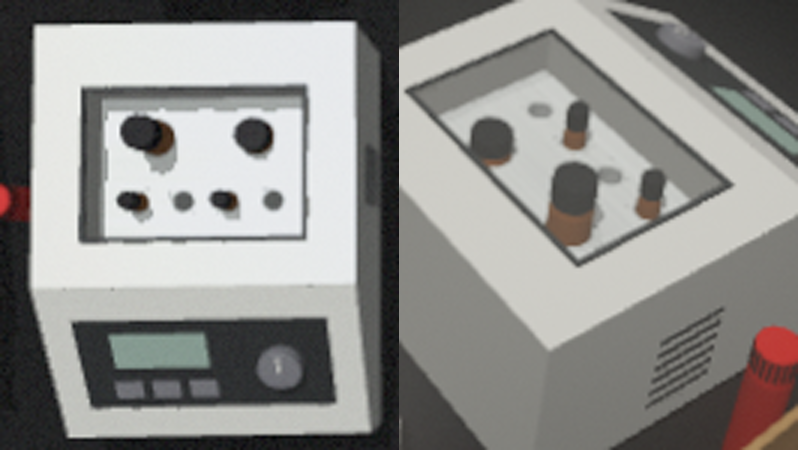

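View pics/c2.png

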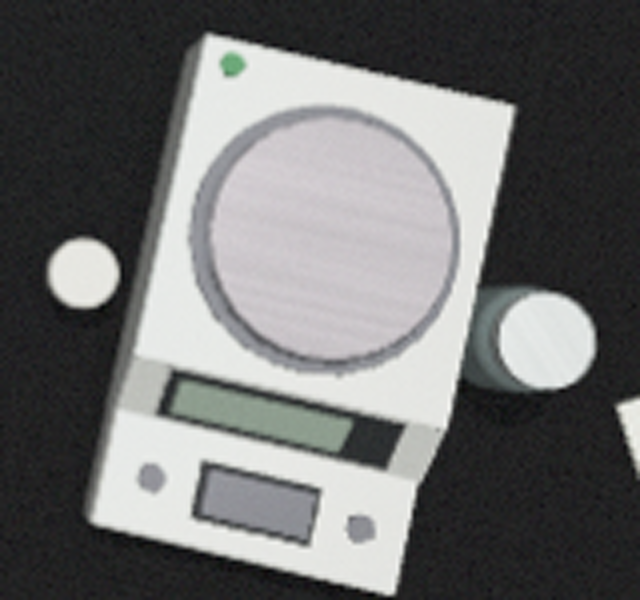

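The tall vial is the left (+y) cap, at top-view pixel (147,189). In the scene crop at (575,200) it stands well above the block with amber glass showing. The other cap, at (491,140), sits low. In the balance crop the pan centre is about (334,234) and the key about (257,504).

```bash
cat > h.py <<'E'
from cell import env
import numpy as np,cv2
def ray(n,uv):
    c=env.get_calibration(n);f=210/np.tan(np.radians(c["fov_y"]/2))
    K=np.array([[f,0,c["cx"]],[0,f,c["cy"]],[0,0,1]])
    p=cv2.undistortPoints(np.array([[uv]],float),K,np.array([c["k1"],0,0,0.]))[0,0]
    P=c["pose"];return P[:3,3],P[:3,:3]@np.array([p[0],-p[1],-1])
def at(n,uv,z):
    o,d=ray(n,uv);return o+d*(z-o[2])/d[2]
E
python3 - <<'E'
from h import *
np.set_printoptions(precision=4,suppress=True)
A=lambda u,v,z:at("top",(100+(u+.5)/3-.5,145+(v+.5)/3-.5),z)
B=lambda u,v,z:at("top",(310+(u+.5)/4-.5,160+(v+.5)/4-.5),z)
S=lambda u,v,z:at("scene",(300+(u-399+.5)/3-.5,200+(v+.5)/3-.5),z)
print("vial top",A(139,132,.163),"scene",S(575,174,.163),"short",A(252,135,.136),"thin",A(130,201,.148),A(222,200,.148))
C=[A(*p,.15) for p in((81,88),(306,86),(305,240),(81,241))]
print("rim",C,"mean",np.mean(C,0))
print("outer top",A(33,24,.15),A(357,21,.15))
print("pan",B(334,234,.096),"key",B(257,504,.06),"corners",[B(*p,.06) for p in((206,463),(320,490),(306,545),(193,517))])
print("bal back",B(206,34,.078),B(515,104,.078),"smalljar",B(83,273,.045),"glass",B(547,341,.09))
print("bottle top",at("top",(292,131),.15))
Rk=B(206,463,.06)-B(193,517,.06);print(np.degrees(np.arctan2(Rk[1],Rk[0])))
d=B(515,104,.078)-B(206,34,.078);print("bal yaw",np.degrees(np.arctan2(d[0],-d[1])))
E
```

```text
vial top [0.6177 0.3288 0.163 ] scene [0.6174 0.3303 0.163 ] short [0.6196 0.2488 0.136 ] thin [0.5652 0.3388 0.148 ] [0.5669 0.2676 0.148 ]
rim [array([0.6531, 0.3795, 0.15  ]), array([0.6573, 0.2043, 0.15  ]), array([0.5364, 0.2018, 0.15  ]), array([0.5336, 0.3746, 0.15  ])] mean [0.5951 0.29   0.15  ]
outer top [0.7031 0.4187 0.15  ] [0.7095 0.1655 0.15  ]
pan [ 0.56   -0.2617  0.096 ] key [ 0.3899 -0.2214  0.06  ] corners [array([ 0.4151, -0.1892,  0.06  ]), array([ 0.3992, -0.2614,  0.06  ]), array([ 0.3647, -0.2522,  0.06  ]), array([ 0.3812, -0.1809,  0.06  ])]
bal back [ 0.6871 -0.1862  0.078 ] [ 0.6447 -0.3816  0.078 ] smalljar [ 0.5348 -0.1126  0.045 ] glass [ 0.4957 -0.3942  0.09  ]
bottle top [ 0.7618 -0.0075  0.15  ]
-13.823040113552391
bal yaw -12.242656257354344
```

```bash
R='[0.0221,-0.0139,-0.0035,0,0,0,0.05]'
python3 -m jog '[[0.0221,-0.0139,-0.0035,0,0,0,0.05],[0.0221,-0.0139,-0.0035,0,0,0,0.05],[0.0221,-0.0139,-0.0035,0,0,0,0.05],[0.0221,-0.0139,-0.0035,0,0,0,0.05],[0.0221,-0.0139,-0.0035,0,0,0,0.05],[0.0221,-0.0139,-0.0035,0,0,0,0.05],[0.0221,-0.0139,-0.0035,0,0,0,0.05],[0.0221,-0.0139,-0.0035,0,0,0,0.05],[0.0221,-0.0139,-0.0035,0,0,0,0.05],[0.0221,-0.0139,-0.0035,0,0,0,0.05],[0.0221,-0.0139,-0.0035,0,0,0,0.05],[0.0221,-0.0139,-0.0035,0,0,0,0.05]]'
python3 -m jog '[[0.0221,-0.0139,-0.0035,0,0,0,0.05],[0.0221,-0.0139,-0.0035,0,0,0,0.05],[0.0221,-0.0139,-0.0035,0,0,0,0.05],[0.0221,-0.0139,-0.0035,0,0,0,0.05],[0.0221,-0.0139,-0.0035,0,0,0,0.05],[0.0221,-0.0139,-0.0035,0,0,0,0.05],[0.0221,-0.0139,-0.0035,0,0,0,0.05],[0.0221,-0.0139,-0.0035,0,0,0,0.05],[0.0221,-0.0139,-0.0035,0,0,0,0.05],[0.0221,-0.0139,-0.0035,0,0,0,0.05],[0.0221,-0.0139,-0.0035,0,0,0,0.05],[0.0221,-0.0139,-0.0035,0,0,0,0.05]]'
python3 -c "from cell import env;print(env.get_obs()['qpos'])"
```

```text
time_s: 1.1
tool_pos: [0.3934, -0.3853, 0.2643]
tool_rot: [-180.0, 0.0, 16.7]
force: [0.5, -1.5, 0.7]
grip_width: 0.0499
grasp_force: 0.0
time_s: 2.1
tool_pos: [0.5994, -0.1495, 0.3062]
tool_rot: [-180.0, 0.0, 16.7]
force: [-0.3, -0.6, -0.6]
grip_width: 0.0495
grasp_force: 0.0
[ 34.30869112  15.08025136 -28.38430043  79.47672557   7.11825971
  87.25923217 -66.87863787]
```

```bash
python3 -m jog '[[0,0,0,0,0,-0.125,0.05],[0,0,0,0,0,-0.125,0.05],[0,0,0,0,0,-0.125,0.05],[0,0,0,0,0,-0.125,0.05],[0,0,0,0,0,-0.125,0.05],[0,0,0,0,0,-0.125,0.05],[0,0,0,0,0,-0.125,0.05],[0,0,0,0,0,-0.125,0.05],[0,0,0,0,0,-0.125,0.05],[0,0,0,0,0,-0.125,0.05],[0,0,0,0,0,-0.125,0.05],[0,0,0,0,0,-0.125,0.05]]'
python3 -m jog '[[0,0,0,0,0,-0.125,0.05],[0,0,0,0,0,-0.125,0.05],[0,0,0,0,0,-0.125,0.05],[0,0,0,0,0,-0.125,0.05],[0,0,0,0,0,-0.125,0.05],[0,0,0,0,0,-0.125,0.05],[0,0,0,0,0,-0.125,0.05],[0,0,0,0,0,-0.125,0.05],[0,0,0,0,0,-0.125,0.05],[0,0,0,0,0,-0.125,0.05],[0,0,0,0,0,-0.125,0.05],[0,0,0,0,0,0,0.05]]'
python3 -c "from cell import env;print(env.get_obs()['qpos'])"
```

```text
time_s: 3.1
tool_pos: [0.5987, -0.1505, 0.3059]
tool_rot: [-179.9, -0.0, 103.0]
force: [-1.0, -0.1, -1.0]
grip_width: 0.0499
grasp_force: 0.0
time_s: 4.1
tool_pos: [0.5987, -0.1506, 0.3059]
tool_rot: [180.0, -0.1, -178.4]
force: [-0.2, 0.1, 0.4]
grip_width: 0.0499
grasp_force: 0.0
[ 50.60193314  19.39549294 -50.710468    78.98213651  14.87636912
  88.55692651  92.75954614]
```

```bash
python3 -m jog '[[-0.0016,0.024,0,0,0,0,0.05],[-0.0016,0.024,0,0,0,0,0.05],[-0.0016,0.024,0,0,0,0,0.05],[-0.0016,0.024,0,0,0,0,0.05],[-0.0016,0.024,0,0,0,0,0.05],[-0.0016,0.024,0,0,0,0,0.05],[-0.0016,0.024,0,0,0,0,0.05],[-0.0016,0.024,0,0,0,0,0.05],[-0.0016,0.024,0,0,0,0,0.05],[-0.0016,0.024,0,0,0,0,0.05]]'
python3 -m jog '[[-0.0016,0.024,0.004,0,0,0,0.05],[-0.0016,0.024,0.004,0,0,0,0.05],[-0.0016,0.024,0.004,0,0,0,0.05],[-0.0016,0.024,0.004,0,0,0,0.05],[-0.0016,0.024,0.004,0,0,0,0.05],[-0.0016,0.024,0.004,0,0,0,0.05],[-0.0016,0.024,0.004,0,0,0,0.05],[-0.0016,0.024,0.004,0,0,0,0.05],[-0.0016,0.024,0.004,0,0,0,0.05],[-0.0016,0.024,0.004,0,0,0,0.05],[0,0,0,0,0,0,0.05]]'
python3 - <<'E'
from h import *
c=env.get_calibration("wrist");o=env.get_obs();im=env.read_camera("wrist");cv2.imwrite("pics/w1.png",im)
np.set_printoptions(precision=4,suppress=True)
print(o["qpos"],o["tool_pos"],c)
E
```

```text
time_s: 4.93
tool_pos: [0.6087, 0.0908, 0.3062]
tool_rot: [-180.0, -0.0, -178.8]
force: [-0.2, 0.0, -1.2]
grip_width: 0.0498
grasp_force: 0.0
time_s: 5.85
tool_pos: [0.6158, 0.3362, 0.2646]
tool_rot: [179.8, -0.2, -178.3]
force: [-1.0, 0.9, -0.1]
grip_width: 0.05
grasp_force: 0.0
[  2.687   33.0721 -53.5125  69.2816  25.7566  89.6341  45.5844] [0.6158 0.3362 0.2646] {'fov_y': 66.70821715245528, 'cx': 285.33630060581004, 'cy': 211.13223983440724, 'k1': 0.025065409784985303, 'pose': array([[-0.0306, -0.9618, -0.2722,  0.5409],
       [ 0.9995, -0.0287, -0.0109,  0.3342],
       [ 0.0027, -0.2724,  0.9622,  0.4268],
       [ 0.    ,  0.    ,  0.    ,  1.    ]])}
```

View pics/w1.png

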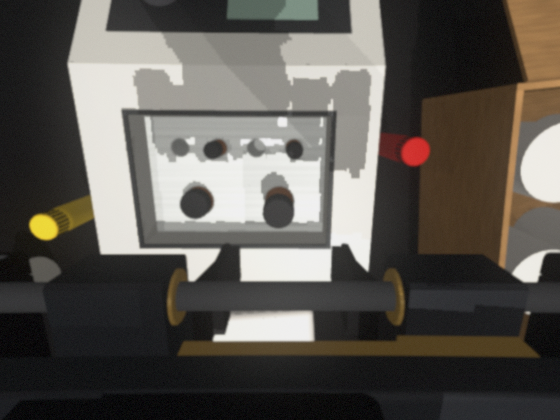

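The wrist view shows the tall vial's cap top at about (278,211). The short vial is at (196,202), and the chamber rim corners are at (123,111), (335,112), (330,247) and (141,247).

Run:
```python
from h import *
np.set_printoptions(precision=4,suppress=True)
print(at("wrist",(278.5,210.5),.163),[at("wrist",p,.15) for p in((123,111),(335,112),(330,247),(141,247))],at("wrist",(196,203),.136))
o=env.get_obs();print(o["tool_pos"],o["tool_rot"])
```

```text
[0.6164 0.3285 0.163 ] [array([0.5387, 0.1986, 0.15  ]), array([0.534 , 0.3732, 0.15  ]), array([0.6541, 0.3772, 0.15  ]), array([0.6589, 0.2017, 0.15  ])] [0.6189 0.2505 0.136 ]
[0.6168 0.3336 0.2652] [ 179.9474   -0.158  -178.4311]
```

```bash
python3 -m jog '[[0,-0.0045,0,0,0,0,0.05],[0,0,0.01,0,0,0,0.05],[0,0,0.01,0,0,0,0.05],[0,0,0.01,0,0,0,0.05],[0,0,0.01,0,0,0,0.05],[0,0,0.01,0,0,0,0.05],[0,0,0.01,0,0,0,0.05],[0,0,0.01,0,0,0,0.05],[0,0,0.01,0,0,0,0.05],[0,0,0.01,0,0,0,0.05],[0,0,0,0,0,0,0.05],[0,0,0,0,0,0,0.05]]'
python3 -m jog '[[0,0,0,0,0,0,0.05]]'
```

```text
time_s: 6.9
tool_pos: [0.6187, 0.3255, 0.1757]
tool_rot: [-180.0, -0.1, -178.5]
force: [-0.0, 0.8, 0.2]
grip_width: 0.0502
grasp_force: 0.0
time_s: 6.98
tool_pos: [0.6191, 0.326, 0.1769]
tool_rot: [180.0, 0.0, -178.6]
force: [0.0, 0.5, -0.8]
grip_width: 0.05
grasp_force: 0.0
```

```bash
python3 -m jog '[[0.0018,0.003,0,0,0,0,0.05],[0,0,0.007,0,0,0,0.05],[0,0,0.007,0,0,0,0.05],[0,0,0.007,0,0,0,0.05],[0,0,0.007,0,0,0,0.05],[0,0,0.007,0,0,0,0.05],[0,0,0.007,0,0,0,0.05],[0,0,0.007,0,0,0,0.05],[0,0,0,0,0,0,0.05],[0,0,0,0,0,0,0.05]]'
```

```text
time_s: 7.82
tool_pos: [0.6169, 0.3284, 0.1268]
tool_rot: [-180.0, -0.1, -178.6]
force: [-1.0, 0.9, 0.6]
grip_width: 0.0497
grasp_force: 0.0
```

Close slowly with a moderate grip.

```bash
python3 -m jog '[[0,0,0,0,0,0,0.042],[0,0,0,0,0,0,0.036],[0,0,0,0,0,0,0.032],[0,0,0,0,0,0,0.029],[0,0,0,0,0,0,0.026],[0,0,0,0,0,0,0.022],[0,0,0,0,0,0,0.02],[0,0,0,0,0,0,0.02],[0,0,0,0,0,0,0.02]]' 15
```

```text
time_s: 8.57
tool_pos: [0.6171, 0.3291, 0.1278]
tool_rot: [180.0, 0.0, -178.5]
force: [-0.4, 1.9, 0.5]
grip_width: 0.0273
grasp_force: 15.0
```

Gripped at 27.3 mm, which fits the 28 mm vial. Lifting.

```bash
python3 -m jog '[[0,0,-0.003,0,0,0,0.02],[0,0,-0.006,0,0,0,0.02],[0,0,-0.01,0,0,0,0.02],[0,0,-0.012,0,0,0,0.02],[0,0,-0.014,0,0,0,0.02],[0,0,-0.014,0,0,0,0.02],[0,0,-0.014,0,0,0,0.02],[0,0,-0.014,0,0,0,0.02],[0,0,-0.014,0,0,0,0.02],[0,0,-0.014,0,0,0,0.02],[0,0,-0.014,0,0,0,0.02],[0,0,-0.014,0,0,0,0.02]]'
python3 -m jog '[[0,0,-0.012,0,0,0,0.02],[0,0,-0.01,0,0,0,0.02],[0,0,-0.006,0,0,0,0.02],[0,0,-0.003,0,0,0,0.02],[0,0,0,0,0,0,0.02],[0,0,0,0,0,0,0.02]]'
python3 - <<'E'
from h import *
cv2.imwrite("pics/s2.png",env.read_camera("scene"));print(env.get_obs()["qpos"])
E
```

```text
time_s: 9.57
tool_pos: [0.6171, 0.3284, 0.272]
tool_rot: [-180.0, 0.0, -178.6]
force: [0.1, -0.0, -0.8]
grip_width: 0.0275
grasp_force: 15.0
time_s: 10.07
tool_pos: [0.617, 0.3285, 0.3009]
tool_rot: [-180.0, -0.0, -178.6]
force: [-0.4, -0.7, -1.9]
grip_width: 0.0277
grasp_force: 15.0
[  2.56046474  32.13749094 -53.70034152  66.11018636  25.41569982
  93.23333391  46.44772507]
```

View pics/s2.png

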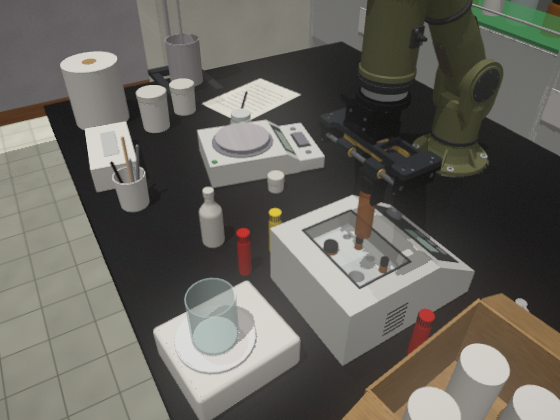

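The vial hangs upright and clear of the rim at (365,210). Carrying it to the balance.

```bash
python3 -m jog '[[0.0007,-0.006,0,0,0,0,0.02],[0.0014,-0.012,0,0,0,0,0.02],[0.0022,-0.018,0,0,0,0,0.02],[0.0024,-0.02,0,0,0,0,0.02],[0.0024,-0.02,0,0,0,0,0.02],[0.0024,-0.02,0,0,0,0,0.02],[0.0024,-0.02,0,0,0,0,0.02],[0.0024,-0.02,0,0,0,0,0.02],[0.0024,-0.02,0,0,0,0,0.02],[0.0024,-0.02,0,0,0,0,0.02],[0.0024,-0.02,0,0,0,0,0.02],[0.0024,-0.02,0,0,0,0,0.02]]'
python3 -m jog '[[0.0024,-0.02,0,0,0,0,0.02],[0.0024,-0.02,0,0,0,0,0.02],[0.0024,-0.02,0,0,0,0,0.02],[0.0024,-0.02,0,0,0,0,0.02],[0.0024,-0.02,0,0,0,0,0.02],[0.0024,-0.02,0,0,0,0,0.02],[0.0024,-0.02,0,0,0,0,0.02],[0.0024,-0.02,0,0,0,0,0.02],[0.0024,-0.02,0,0,0,0,0.02],[0.0024,-0.02,0,0,0,0,0.02],[0.0024,-0.02,0,0,0,0,0.02],[0.0024,-0.02,0,0,0,0,0.02]]'
python3 -m jog '[[0.0024,-0.02,0,0,0,0,0.02],[0.0024,-0.02,0,0,0,0,0.02],[0.0024,-0.02,0,0,0,0,0.02],[0.0024,-0.02,0,0,0,0,0.02],[0.0022,-0.018,0,0,0,0,0.02],[0.0018,-0.014,0,0,0,0,0.02],[0.0014,-0.01,0,0,0,0,0.02],[0.001,-0.006,0,0,0,0,0.02],[0.0007,-0.0035,0,0,0,0,0.02],[0,0,0,0,0,0,0.02],[0,0,0,0,0,0,0.02]]'
python3 -c "from cell import env;print(env.get_obs()['qpos'])"
```

```text
time_s: 11.12
tool_pos: [0.5961, 0.1104, 0.3009]
tool_rot: [-180.0, -0.1, -178.6]
force: [0.3, -0.2, -1.4]
grip_width: 0.0274
grasp_force: 15.0
time_s: 12.12
tool_pos: [0.5731, -0.1299, 0.301]
tool_rot: [-180.0, -0.1, -178.6]
force: [0.3, 0.9, -1.2]
grip_width: 0.0276
grasp_force: 15.0
time_s: 13.03
tool_pos: [0.5608, -0.2594, 0.3016]
tool_rot: [180.0, 0.0, -178.5]
force: [-0.6, 0.4, -0.4]
grip_width: 0.0271
grasp_force: 15.0
[ 59.40930925  18.69216011 -47.7788527   79.46725668  13.71160107
  87.78503014 104.15911605]
```

```bash
python3 -m jog '[[0,0,0.006,0,0,0,0.02],[0,0,0.01,0,0,0,0.02],[0,0,0.014,0,0,0,0.02],[0,0,0.014,0,0,0,0.02],[0,0,0.014,0,0,0,0.02],[0,0,0.014,0,0,0,0.02],[0,0,0.014,0,0,0,0.02],[0,0,0.012,0,0,0,0.02],[0,0,0.009,0,0,0,0.02],[0,0,0.006,0,0,0,0.02],[0,0,0.004,0,0,0,0.02],[0,0,0.002,0,0,0,0.02]]'
python3 -m jog '[[0,0,0,0,0,0,0.02],[0,0,0,0,0,0,0.02]]'
python3 -m jog '[[0,0,0.0015,0,0,0,0.02],[0,0,0.001,0,0,0,0.02],[0,0,0,0,0,0,0.02]]'
python3 -m jog '[[0,0,0.001,0,0,0,0.02],[0,0,0.001,0,0,0,0.02],[0,0,0,0,0,0,0.02]]'
```

```text
time_s: 14.03
tool_pos: [0.5605, -0.2604, 0.1822]
tool_rot: [180.0, -0.0, -178.5]
force: [1.0, 0.2, -2.1]
grip_width: 0.0277
grasp_force: 15.0
time_s: 14.2
tool_pos: [0.5609, -0.2605, 0.1831]
tool_rot: [-180.0, 0.0, -178.6]
force: [-0.4, 0.6, -0.3]
grip_width: 0.0277
grasp_force: 15.0
time_s: 14.45
tool_pos: [0.5606, -0.2605, 0.1801]
tool_rot: [-180.0, 0.0, -178.6]
force: [0.6, 0.2, -1.2]
grip_width: 0.0274
grasp_force: 15.0
time_s: 14.7
tool_pos: [0.5604, -0.2605, 0.1778]
tool_rot: [180.0, -0.0, -178.6]
force: [-0.1, -0.5, -1.2]
grip_width: 0.0278
grasp_force: 15.0
```

```bash
python3 -m jog '[[0,0,0.001,0,0,0,0.02],[0,0,0,0,0,0,0.02],[0,0,0,0,0,0,0.02]]'
python3 -m jog '[[0,0,0.001,0,0,0,0.02],[0,0,0,0,0,0,0.02],[0,0,0,0,0,0,0.02]]'
python3 -m jog '[[0,0,0.001,0,0,0,0.02],[0,0,0,0,0,0,0.02],[0,0,0,0,0,0,0.02]]'
```

```text
time_s: 14.95
tool_pos: [0.5605, -0.2604, 0.177]
tool_rot: [180.0, -0.0, -178.6]
force: [-0.4, 0.5, -1.3]
grip_width: 0.0273
grasp_force: 15.0
time_s: 15.2
tool_pos: [0.5605, -0.2605, 0.176]
tool_rot: [-180.0, -0.0, -178.6]
force: [0.2, 0.4, -1.8]
grip_width: 0.0274
grasp_force: 15.0
time_s: 15.45
tool_pos: [0.5609, -0.2604, 0.1757]
tool_rot: [-180.0, 0.0, -178.5]
force: [-0.7, 1.0, 2.8]
grip_width: 0.0274
grasp_force: 15.0
```

The vertical force changed to +2.8 N, so the foot is touching the pan. Letting go gently.

```bash
python3 -m jog '[[0,0,0,0,0,0,0.028],[0,0,0,0,0,0,0.03],[0,0,0,0,0,0,0.034],[0,0,0,0,0,0,0.04],[0,0,0,0,0,0,0.048],[0,0,0,0,0,0,0.055],[0,0,0,0,0,0,0.06],[0,0,0,0,0,0,0.06],[0,0,0,0,0,0,0.06],[0,0,0,0,0,0,0.06]]' 5
python3 - <<'E'
from h import *
s=env.read_camera("scene");w=env.read_camera("wrist")
cv2.imwrite("pics/r1.png",np.hstack([cv2.resize(s[60:210,170:350],None,fx=2.2,fy=2.2),cv2.resize(w[:, :],(400,330))]))
E
```

```text
time_s: 16.28
tool_pos: [0.5606, -0.2605, 0.175]
tool_rot: [-180.0, 0.0, -178.6]
force: [0.1, -0.0, 0.3]
grip_width: 0.0592
grasp_force: 0.0
```

View pics/r1.png

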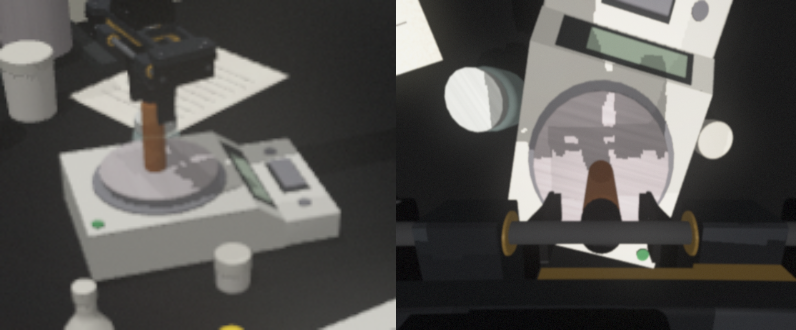

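The vial stands upright, released, near the pan centre (scene crop (153,135)). Retreating straight up, closing the fingers, then moving over to the key.

```bash
python3 -m jog '[[0,0,-0.004,0,0,0,0.06],[0,0,-0.008,0,0,0,0.06],[0,0,-0.01,0,0,0,0.06],[0,0,-0.01,0,0,0,0.06],[0,0,-0.01,0,0,0,0.06],[0,0,-0.01,0,0,0,0.06],[0,0,-0.01,0,0,0,0.06],[0,0,-0.01,0,0,0,0.06],[0,0,-0.01,0,0,0,0.06],[0,0,-0.008,0,0,0,0.06],[0,0,0,0,0,0,0.06]]'
python3 -m jog '[[0.014,0.0036,0,0,0,0,0],[0.014,0.0036,0,0,0,0,0],[0.014,0.0036,0,0,0,0,0],[0.014,0.0036,0,0,0,0,0],[0.014,0.0036,0,0,0,0,0],[0.014,0.0036,0,0,0,0,0],[0.014,0.0036,0,0,0,0,0],[0.014,0.0036,0,0,0,0,0],[0.014,0.0036,0,0,0,0,0],[0.014,0.0036,0,0,0,0,0],[0.014,0.0036,0,0,0,0,0],[0.014,0.0036,0,0,0,0,0]]'
python3 -m jog '[[0,0,0.008,0,0,0,0],[0,0,0.016,0,0,0,0],[0,0,0.02,0,0,0,0],[0,0,0.02,0,0,0,0],[0,0,0.02,0,0,0,0],[0,0,0.02,0,0,0,0],[0,0,0.02,0,0,0,0],[0,0,0.015,0,0,0,0],[0,0,0.01,0,0,0,0],[0,0,0,0,0,0,0],[0,0,0,0,0,0,0]]'
python3 -c "
from h import *
print(env.get_obs()['qpos']);cv2.imwrite('pics/s3.png',cv2.resize(np.vstack([env.read_camera('scene')[60:210,170:350],env.read_camera('top')[180:310,310:490]]),None,fx=2,fy=2))"
```

```text
time_s: 17.3
tool_pos: [0.5615, -0.2606, 0.2673]
tool_rot: [-179.9, 0.2, -178.6]
force: [0.5, 0.0, -0.1]
grip_width: 0.0597
grasp_force: 0.0
time_s: 18.3
tool_pos: [0.3906, -0.2211, 0.2647]
tool_rot: [180.0, -0.0, -178.6]
force: [-0.1, -0.6, -0.7]
grip_width: 0.0012
grasp_force: 0.0
time_s: 19.22
tool_pos: [0.3917, -0.2212, 0.1158]
tool_rot: [179.9, -0.0, -178.5]
force: [0.3, -1.5, -0.1]
grip_width: 0.0005
grasp_force: 0.0
[ 73.6305292    0.65004441 -47.1363939  116.53089589   0.48054103
  63.06997587 117.75390756]
```

View pics/s3.png

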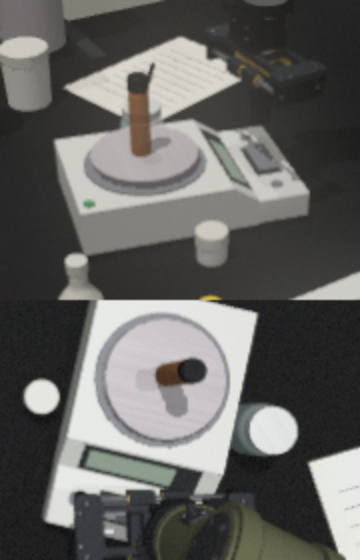

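The vial stands alone and upright at the pan's middle, with the gripper over the key. Lowering onto the key, then pressing in small steps.

```bash
python3 -m jog '[[0,0,0.01,0,0,0,0],[0,0,0.012,0,0,0,0],[0,0,0.012,0,0,0,0],[0,0,0.009,0,0,0,0],[0,0,0.005,0,0,0,0],[0,0,0.002,0,0,0,0],[0,0,0,0,0,0,0],[0,0,0,0,0,0,0]]'
python3 -m jog '[[0,0,0.0015,0,0,0,0],[0,0,0.0015,0,0,0,0],[0,0,0.0015,0,0,0,0],[0,0,0,0,0,0,0],[0,0,0,0,0,0,0]]'
python3 -m jog '[[0,0,0.0015,0,0,0,0],[0,0,0.001,0,0,0,0],[0,0,0,0,0,0,0],[0,0,0,0,0,0,0]]'
```

```text
time_s: 19.98
tool_pos: [0.3919, -0.2217, 0.0664]
tool_rot: [-180.0, 0.0, -178.5]
force: [-0.3, -0.7, -0.5]
grip_width: 0.0002
grasp_force: 0.0
time_s: 20.4
tool_pos: [0.3915, -0.2215, 0.0615]
tool_rot: [-180.0, -0.0, -178.6]
force: [0.3, -0.7, -0.9]
grip_width: 0.0006
grasp_force: 0.0
time_s: 20.73
tool_pos: [0.3917, -0.2217, 0.0592]
tool_rot: [-180.0, 0.0, -178.6]
force: [0.5, 0.2, 2.3]
grip_width: 0.0005
grasp_force: 0.8
```

```bash
python3 -m jog '[[0,0,0.0015,0,0,0,0],[0,0,0.001,0,0,0,0],[0,0,0,0,0,0,0],[0,0,0,0,0,0,0]]'
python3 -m jog '[[0,0,0.001,0,0,0,0],[0,0,0.001,0,0,0,0],[0,0,0,0,0,0,0],[0,0,0,0,0,0,0]]'
python3 -m jog '[[0,0,0.0007,0,0,0,0],[0,0,0,0,0,0,0],[0,0,0,0,0,0,0]]'
```

```text
time_s: 21.07
tool_pos: [0.3917, -0.2216, 0.0567]
tool_rot: [-180.0, 0.0, -178.6]
force: [-0.3, 0.1, 3.4]
grip_width: 0.0006
grasp_force: 1.5
time_s: 21.4
tool_pos: [0.3918, -0.2217, 0.0553]
tool_rot: [-180.0, -0.0, -178.6]
force: [-2.4, 0.6, 10.3]
grip_width: 0.0005
grasp_force: 5.0
time_s: 21.65
tool_pos: [0.3918, -0.2217, 0.0552]
tool_rot: [-180.0, -0.0, -178.6]
force: [-3.4, 1.6, 15.7]
grip_width: 0.0007
grasp_force: 7.9
```

At 15.7 N, well past 4 N, the key is fully down. Backing off.

```bash
python3 -m jog '[[0,0,-0.004,0,0,0,0],[0,0,-0.006,0,0,0,0],[0,0,-0.01,0,0,0,0],[0,0,-0.015,0,0,0,0],[0,0,-0.015,0,0,0,0],[0,0,-0.015,0,0,0,0],[0,0,-0.015,0,0,0,0],[0,0,-0.01,0,0,0,0],[0,0,-0.005,0,0,0,0],[0,0,0,0,0,0,0],[0,0,0,0,0,0,0],[0,0,0,0,0,0,0]]'
python3 -c "
from h import *
cv2.imwrite('pics/s4.png',env.read_camera('scene'))"
```

```text
time_s: 22.65
tool_pos: [0.3909, -0.2212, 0.148]
tool_rot: [179.9, -0.1, -178.6]
force: [0.7, 0.1, 0.0]
grip_width: 0.0003
grasp_force: 0.0
```

View pics/s4.png

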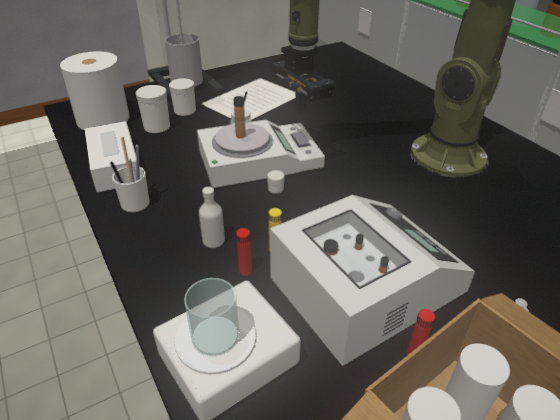

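The vial stands upright on the pan at (240,120). The other three vials, the jars and the bottle are where they were, and the gripper is clear.

```bash
python3 -c "from cell import env;print(env.sign_off())"
```

```text
the job is handed in; nothing more can be done
None
```

The tall vial is standing upright and released near the middle of the pan, the key was pressed with 15.7 N and backed off, nothing else visibly moved, and I handed the job in at about 23 s; sign-off gave no verdict.

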